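# Take the full wire bobbin off its leaning spindle

## Task

The kiln-wire bobbin is locked on its leaning spindle by the red keeper lever. Swing the lever fully aside, to the robot's right, then slide the full copper bobbin straight off the spindle and stand it upright on the floor of the wooden tray, beside the empty bobbin, setting it down gently without dropping it. Leave the lever open and everything else where it is.

Things in the scene. Friction and masses are not known exactly. Their poses are not given: they have to be found in the camera images.
- bobbin: Full bobbin, 0.2-0.38 kg, white with copper winding, 120 mm tall, z along its axis. Origin: centre of its underside. Diameters from below: flange 76 mm (z 0-8 mm), winding 60 (8-62), flange 68 (62-70), plain white collar 44 (70-120), the place to grip. Bore 28 mm, right through. At the start it sits fully down on the spindle and leans with it.
- bobbin_top (a point): Centre of the upper end of the full bobbin, 120 mm along its axis from its underside.
- stand: Green steel stand, fixed, base 190 x 150 mm. Origin on the table under the spindle's foot, z up. Its sloping plate (180 x 120 mm) carries, square to it, a steel spindle 20 mm in diameter, 121 mm long, leaning 30 degrees from vertical to the stand's own -x (roughly to the robot): it starts 75 mm above the origin and runs along (-0.5, 0, 0.866) in the stand's frame.
- spindle_foot (a point): Where the spindle's axis meets the sloping plate; the underside of the bobbin rests here (75 mm above the table).
- spindle_tip (a point): Upper end of the spindle, 121 mm along its axis from the foot.
- keeper (a joint): Angle of the red keeper lever (rad). 0: shut, across the top of bobbin and spindle, pointing to the lean side (towards the robot). Grows as it swings to the stand's own -y (the robot's right), to its stop at 1.8. Starts between 0 and 0.25. Light friction (under 1.5 N at the knob) keeps it where it is left.
- keeper_hinge (a point): On the lever's hinge axis, at the mid-height of its bar. The axis is parallel to the spindle, 70 mm behind it (away from the robot), on a 16 mm post. The lever is a flat red bar 125 mm long, 18 wide, 10 thick; its underside is 7 mm above the bobbin's top.
- keeper_knob (a point): Middle of the black upright knob at the lever's free end: 18 mm in diameter, standing 30 mm above the bar, parallel to the spindle; 120 mm from the hinge axis.
- tray: Open wooden tray, fixed, outside 156 x 270 mm (x, y), walls 8 mm thick and 26 mm high. Origin at the centre of its underside, its floor is 8 mm above the origin. The half towards its own -y is empty.
- spare: Empty grey bobbin of the same outer shape without winding, standing in the tray about 75 mm from the tray's centre towards the tray's own +y. Leave it alone. Origin: centre of its underside.
- sponge: Yellow sponge block 110 x 70 x 35 mm lying on the table; bystander.
- glaze: Glass jar with blue cap, 72 mm in diameter, 85 mm tall; bystander.
- beaker: Grey clay beaker 76 mm in diameter, 110 mm tall; bystander.
- brush: Brush 200 mm long lying on the table; bystander.
- bowl: Terracotta bowl 130 mm in diameter, 60 mm tall; bystander.
- screwdriver: Screwdriver 200 mm long lying on the table; bystander.
Mind the look-alikes: they are no part of the job. Leave any pink look-alike of the bobbin alone.

How it is judged (in metres and radians):
On the way, in this order (a step that is already met when the one before it is completed fails the run):
1. the keeper lever is swung aside, past 1.2 rad, with the bobbin still down on its spindle (value of joint keeper above 1.2 rad and distance between bobbin and spindle_foot below 0.02 m), for 0.1 s.
2. the bobbin is slid up the spindle, more than half way, still in line with it (distance between bobbin and spindle_foot above 0.07 m and distance between bobbin and spindle_tip below 0.055 m), for 0.05 s.
3. the bobbin is clear of the spindle (distance between bobbin and spindle_foot above 0.122 m), for 0.05 s.
At the end, for the whole second after the job is handed in: The full bobbin stands upright (within about 4.5 degrees) and still on the floor of the tray (underside 4 to 12 mm above the tray's underside), inside its walls, released; the keeper lever is still open (past 1.1 rad) (x of bobbin in the frame of tray between -0.04 and 0.04 m and y of bobbin in the frame of tray between -0.097 and 0.097 m and z of bobbin in the frame of tray between 0.004 and 0.012 m and angle between bobbin's own z axis and vertical below 0.08 rad and linear speed of bobbin below 0.02 m/s and value of joint keeper above 1.1 rad); the robot touches nothing.
It fails at once if the bobbin is let go in the air: off the spindle, out of the fingers, its underside more than 12 mm above the tray's floor (distance between bobbin and spindle_foot above 0.13 m and height (world z) of bobbin above 0.02 m and contact force between bobbin and the fingers below 0.2 N).
It fails at once if the bobbin is pressed or knocked hard against the tray (over 60 N) (contact force between bobbin and tray above 60 N).
It fails at once if the empty bobbin is shifted more than 30 mm or tipped (distance of spare from where it was at the start of the episode above 0.03 m or angle between spare's own z axis and vertical above 0.35 rad).
It fails at once if another loose thing on the table is shifted more than 40 mm (distance of any of sponge, glaze, beaker, brush, bowl, screwdriver from where it was at the start of the episode above 0.04 m).
It also fails if it takes over 67 s, if anything falls off the work surface, if the arm or the gripper's body presses on something with over 40 N, if the wrist force passes 120 N, or if a joint passes its speed limit or range.

## Robot

A 6-joint arm with a two-finger parallel gripper is mounted at the origin on the work surface. World frame = base frame: x ahead of the robot, y to its left, z up, the work surface at z = 0. Lengths are in m, angles in degrees, forces in N, time in s.
With the tool pointing down it reaches from about 0.3 to 0.75 m from the base axis. Payload 8.5 kg.
Tool frame: the origin (TCP) lies at the very end of the fingers, on their centre line; the grasp point (between the pads) lies 19 mm behind it; z points along the fingers, y is the line along which they close (so a half turn about z gives the same grasp; the last joint's range is limited). The gripper opens to 85 mm and grips with 20 to 120 N. Pads are 22 mm wide; open, the fingers measure 114 mm over their backs; the gripper's body (76 mm by 85 mm) begins 54 mm behind the grasp point. The pads swing forward as they close: fully open they stand 13 mm farther back than shut.
Start: joints at [-88.138, 21.807, 74.336, -0, 83.858, -12.336], TCP at [0.135, -0.533, 0.209] pointing down, gripper open.
Joint ranges: [-178.18, 178.18], [-50.72, 133.34], [12.68, 142.11], [-81.47, 261.47], [9.98, 163.14], [-165.26, 165.26]. Speed limits (degrees/s): [136.94, 136.94, 180, 180, 180, 180].

## Interface

Orientations are given as a 3x3 rotation matrix whose columns are the frame's x, y, z axes.
In Python, from rig import observe, cams, ticket gives the robot as it stands.
- The arm moves only by the tool move_arm, never from a script. Its arguments are lists of equal length, an entry for each row: "jaw": the finger opening in cm, from 0 to 8.54; "dp": the shift along the tool's x, y, z in cm, a list of three; "turn": the turn, a rotation vector about the tool's x, y, z in rad, a list of three. In form: {"jaw": [jaw, ...], "dp": [[tx, ty, tz], ...], "turn": [[wx, wy, wz], ...]}. A call has 1 to 12 rows; each row shifts and turns the commanded pose from where the row before left it, along the tool's axes as they then stand; what a row does not reach is not made up. A row lasts 1/12 s, in which the tool goes at most 41.7 mm and 7.16 degrees, less where a joint would pass 70% of its speed; a pose out of reach is approached as far as the arm can. A call is refused whole if a number of a shift passes 4.17 or a number of a turn 0.125, either way. A call with a gripper value outside its range is refused whole. The fingers move at their own pace and stop on an object; "force" is the grip in N (left out, the last holds). Time passes only in rows, so rows that do not move let the fingers close. It gives the time, the measured TCP pose, the force, the opening and the grip force at its end, in the units of the state.
- observe(): the state, without advancing time (a new reading comes with each control period).
- cams.get_image(name): name is "scene" or "top" or "wrist"; returns (picture, depth): 384x512x3 uint8, red, green, blue; 384x512 float32, m along the optical axis (not along the pixel's ray), 0 where there is no reading.
- cams.calibration(name): a dict with "vertical_fov" (degrees; the focal length in pixels is half the picture's height over the tangent of half this angle, whatever the lens; pixels are square), "cx", "cy" (the principal point, pixels), "view" (4x4, takes a point from world to camera coordinates); the wrist camera has in their place "tool_from_camera" (4x4, takes a point from camera to tool coordinates, whose origin is the TCP and whose axes are the flange's). Camera axes: x right, y up, looking along -z (the intrinsics and any distortion apply to the point x, -y, -z); pixel columns grow to the right and rows downward; lengths in m; the calibration is good to about 2 mm. A picture is of the moment at which its call begins: read the wrist's pose just before it. calibration takes no time and is no camera call.
- ticket.close_job(): hands the job in; it is judged then, once.
Trained networks look in the newest picture that a camera, given by its name, has taken for a name from the list of things; names that differ only in an ending like _2 or _b are one class to them, and where a whole thing is asked for, a point or a joint stands for the part that bears it (a point fixed in the world has none). Each returns a list of dicts, best first, with "p" (0 to 1); they miss things now and then, are a little off and sometimes report something else, mostly with a low value. They report only what shows in the picture. A call takes as long as a camera call. They do not tell look-alikes from the thing itself.
- cams.spot_in(camera, query): "box" ([centre column, centre row, width, height] as shares, 0 to 1, of the picture: columns of its width, rows of its height, round what is visible of it).
- cams.outline_of(camera, query): "mask" (384x512 bool, what is visible of it) and "box" ([centre column, centre row, width, height] as shares, 0 to 1, of the picture: columns of its width, rows of its height, round what is visible of it).
- cams.mark_of(camera, query): "location" ([column, row] as shares, 0 to 1, of the picture: columns of its width, rows of its height: a listed point, or the origin of a listed thing).
The state is a dict: "time_s": time; "q": joint angles; "qvel": joint speeds; "joint_efforts": joint torques, N m; "position": TCP position; "tool_rot": TCP orientation; "ft_force": force on the tool from outside, world axes, zero at the start; "wrist_torque": the same for the moment, N m; "grip_width": finger opening in m; "gripper_force": force on a finger pad.
Only numpy, scipy, OpenCV 4.12 (cv2) and the standard library are available. Lean on these libraries where they do the work, as an engineer would, in place of code of your own. Each camera call takes 0.05 s, during which the arm holds its last target. There are 200 camera calls.

## Working session

There is one attempt and no reset: what is moved stays moved. The work goes in short steps, Python scripts to look and compute and a tool call to move; the robot and the scene stay as the last step left them, time stands still between calls to the robot, and variables do not carry over. Pictures are saved under pics/ and viewed, at most 10 in all, crops included, and the job is handed in when it is done.

Besides the shell and the picture viewer there is one more tool, called by a JSON object that holds its "op" and its "data", one argument or row to a line. move_arm: Moves the arm, as the interface text tells. Its arguments: {"type":"object","properties":{"jaw":{"type":"array","items":{"type":"number"}},"dp":{"type":"array","items":{"type":"array","items":{"type":"number"}}},"turn":{"type":"array","items":{"type":"array","items":{"type":"number"}}},"force":{"type":"number"}},"required":["jaw","dp","turn"]}

```bash
mkdir -p pics; ls; cat > h.py <<'E'
import numpy as np, cv2
from rig import observe, cams, ticket
def K(c):
    f=192/np.tan(np.radians(c["vertical_fov"])/2); return f
def save(n,im,box=None,s=1):
    if box: im=im[box[1]:box[3],box[0]:box[2]]
    cv2.imwrite("pics/"+n,cv2.resize(im[:,:,::-1],None,fx=s,fy=s,interpolation=cv2.INTER_CUBIC))
def w2p(name,P):
    c=cams.calibration(name); p=c["view"]@np.r_[P,1]; f=K(c)
    return c["cx"]+f*p[0]/-p[2], c["cy"]-f*p[1]/-p[2]
def cloud(name,d):
    c=cams.calibration(name); f=K(c); v,u=np.mgrid[:384,:512]
    P=np.stack([(u-c["cx"])*d/f,-(v-c["cy"])*d/f,-d,np.ones_like(d)],-1)
    return (P@np.linalg.inv(c["view"]).T)[...,:3]
E
python3 - <<'E'
from h import *
for n in ["scene","top"]:
    im,d=cams.get_image(n); np.savez("pics/"+n+".npz",im=im,d=d); save(n+"1.png",im,s=1.5)
    c=cams.calibration(n); print(n,{k:(v.tolist() if hasattr(v,'tolist') else v) for k,v in c.items()})
    for q in ["bobbin","bobbin_top","spindle_tip","spindle_foot","keeper_knob","keeper_hinge","tray","spare","stand"]:
        print(q,[(round(m["p"],2),round(m["location"][0]*512),round(m["location"][1]*384)) for m in cams.mark_of(n,q)][:3])
print({k:v for k,v in cams.calibration("wrist").items()})
E
```

```text
pics
scene {'vertical_fov': 45.982527590178115, 'cx': 252.79873303726208, 'cy': 191.59655146492625, 'view': [[-0.24414125672055811, 0.969684020187725, -0.010389791118156038, 0.1460954758041148], [-0.7467910689262874, -0.18116623439552362, 0.6399077237281011, 0.2996874542900633], [0.6186260147608085, 0.1639868790712189, 0.768381518097385, -1.789296828116786], [0.0, 0.0, 0.0, 1.0]]}
bobbin [(0.93, 225, 220), (0.63, 168, 211)]
bobbin_top [(0.61, 167, 177), (0.59, 262, 237)]
spindle_tip [(0.78, 167, 176), (0.71, 416, 265)]
spindle_foot [(0.93, 173, 212), (0.63, 168, 174)]
keeper_knob [(0.58, 157, 164), (0.51, 417, 262)]
keeper_hinge [(0.5, 163, 182)]
tray [(0.56, 327, 261)]
spare [(0.87, 355, 264), (0.56, 270, 182)]
stand [(0.96, 176, 225)]
top {'vertical_fov': 44.402874275180196, 'cx': 255.20741333238945, 'cy': 187.76388537879848, 'view': [[-0.01672278928705665, -0.9998543164564573, 0.0034196756938547697, 0.011667031271125313], [0.9914637596206192, -0.016139954136330202, 0.12937973272280417, -0.5548487316610057], [-0.1293056908160185, 0.005554074528451671, 0.991589224718948, -1.59224162
[... 183 characters left out ...]
foot [(0.63, 334, 172), (0.22, 251, 135)]
keeper_knob [(0.81, 356, 195)]
keeper_hinge [(0.54, 337, 159)]
tray [(0.95, 184, 175), (0.56, 332, 168)]
spare [(0.91, 166, 176), (0.48, 249, 138)]
stand [(0.67, 327, 173), (0.5, 126, 233), (0.46, 343, 182)]
{'vertical_fov': 59.959104881820835, 'cx': 252.55275180617977, 'cy': 195.68982406718013, 'tool_from_camera': array([[ 1.21756305e-04,  9.58954345e-01,  2.83560486e-01,
         7.30131765e-02],
       [ 9.99999794e-01, -2.95555183e-04,  5.70134610e-04,
         2.11242567e-04],
       [ 6.30540833e-04,  2.83560358e-01, -9.58954183e-01,
        -1.65362583e-01],
       [ 0.00000000e+00,  0.00000000e+00,  0.00000000e+00,
         1.00000000e+00]])}
```

View pics/scene1.png

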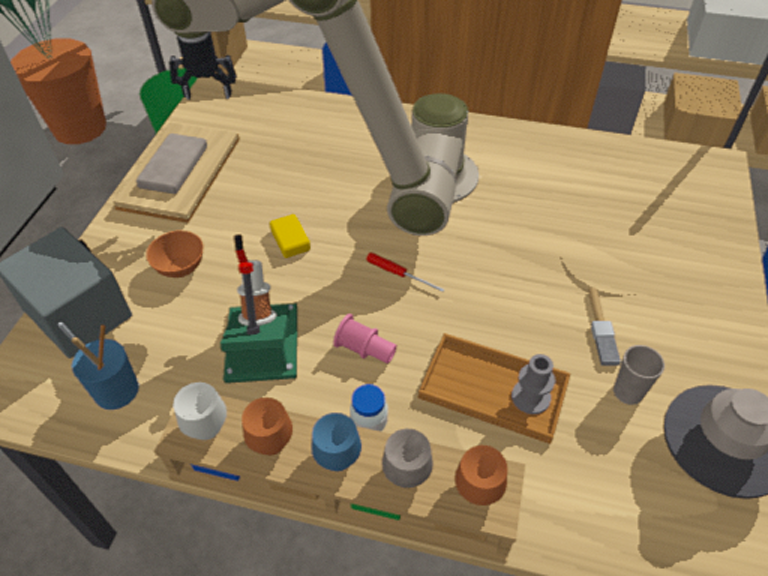

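View pics/top1.png

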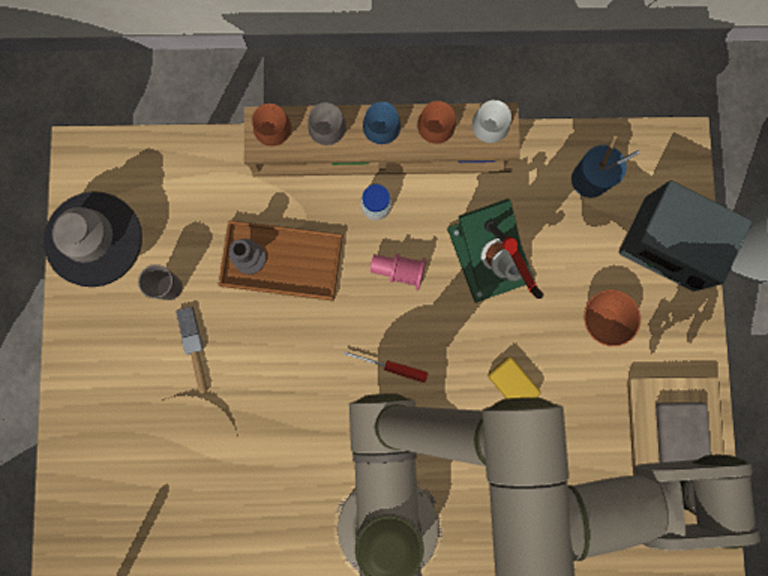

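Scene: copper bobbin on the green stand at about (500,258) in the enlarged top picture and (258,290) in the scene picture. The pink look-alike lies at (400,268) top and (365,340) scene, so it isn't the target. The only bobbin on the leaning spindle under the red lever is the white and copper one. The tray is at (282,260) top, its empty half on the image right, and the spare is at (245,255).

```bash
python3 - <<'E'
from h import *
crops={"top":(295,125,370,205),"scene":(140,145,205,260)}
L=[]
for n in ["scene","top"]:
    z=np.load(f"pics/{n}.npz"); im,d=z["im"],z["d"]; C=cloud(n,d)
    h=cv2.cvtColor(im,cv2.COLOR_RGB2HSV).astype(int); x0,y0,x1,y1=crops[n]
    roi=np.zeros((384,512),bool); roi[y0:y1,x0:x1]=1; roi&=d>0
    g=roi&(h[...,0]>55)&(h[...,0]<95)&(h[...,1]>90)
    P=C[g]; P=P[(P[:,2]>.02)]
    # RANSAC plane w/ tilt ~30
    best=None; r=np.random.default_rng(0)
    for _ in range(2000):
        a=P[r.choice(len(P),3,False)]; nn=np.cross(a[1]-a[0],a[2]-a[0]); l=np.linalg.norm(nn)
        if l<1e-6: continue
        nn/=l; nn*=np.sign(nn[2]) or 1
        if abs(nn[2]-.866)>.08: continue
        s=np.abs((P-a[0])@nn)<.003
        if best is None or s.sum()>best.sum(): best=s
    Q=P[best]; c=Q.mean(0); nn=np.linalg.svd(Q-c)[2][2]; nn*=np.sign(nn[2])
    print(n,"plate",len(P),len(Q),"c",c.round(4),"n",nn.round(3),"lean yaw",np.degrees(np.arctan2(nn[1],nn[0])).round(1))
    # extents in plane
    rc=cv2.minAreaRect((Q[:,:2]*1000).astype(np.float32)); print(" rect xy",rc)
    rd=roi&((h[...,0]<8)|(h[...,0]>172))&(h[...,1]>170)&(h[...,2]>90)
    R=C[rd]; R=R[R[:,2]>.15]; print(" red",len(R),R.mean(0).round(4) if len(R) else '', R[:,2].min().round(3),R[:,2].max().round(3)); cc=np.linalg.svd(R-R.mean(0))[2][0]; print("  dir",cc.round(3), ((R-R.mean(0))@cc).min().round(3),((R-R.mean(0))@cc).max().round(3))
    w=roi&(h[...,1]<60)&(h[...,2]>110); W=C[w]; W=W[(W[:,2]>.1)]; print(" white",len(W),W.mean(0).round(4))
    k=roi&(h[...,2]<60); Kk=C[k]; Kk=Kk[Kk[:,2]>.17]; print(" black",len(Kk),Kk.mean(0).round(4) if len(Kk) else '')
    save(n+"_crop.png",im,crops[n],6 if n=="top" else 5)
    # wood tray
    if n=="top":
        for nm in ["tray","spare"]:
            o=cams.outline_of(n,nm)[0]; m=o["mask"]; T=C[m&(d>0)]; print(nm,len(T),T.mean(0).round(4),np.percentile(T,[1,50,99],axis=0).round(3).tolist())
            np.save(f"pics/{nm}.npy",T)
            if nm=="tray": print(cv2.minAreaRect((T[:,:2]*1000).astype(np.float32)))
            else:
                U=T[T[:,2]>.11]; print(" top",len(U),U.mean(0))
E
```

```text
scene plate 1352 562 c [ 0.6521 -0.2382  0.0998] n [-0.472 -0.16   0.867] lean yaw -161.2
 rect xy ((629.6373291015625, -249.93194580078125), (162.23902893066406, 119.26537322998047), 18.920818328857422)
 red 98 [ 0.5881 -0.2695  0.2168] 0.173 0.237
  dir [0.741 0.476 0.473] -0.09 0.04
 white 225 [ 0.5892 -0.2561  0.1572]
 black 106 [ 0.5862 -0.273   0.192 ]
top plate 750 426 c [ 0.6567 -0.2301  0.1052] n [-0.491 -0.192  0.85 ] lean yaw -158.7
 rect xy ((617.4490966796875, -253.5587615966797), (178.88128662109375, 120.14005279541016), 19.09638023376465)
 red 85 [ 0.5955 -0.2623  0.2251] 0.17 0.243
  dir [-0.718 -0.476 -0.508] -0.024 0.106
 white 28 [ 0.6029 -0.245   0.1357]
 black 90 [ 0.5643 -0.2832  0.1924]
tray 3021 [0.6131 0.2306 0.0124] [[0.526, 0.106, 0.0], [0.61, 0.225, 0.01], [0.7, 0.376, 0.033]]
((617.1376342773438, 244.30059814453125), (281.31695556640625, 162.47998046875), 82.05176544189453)
spare 420 [0.6139 0.3072 0.0817] [[0.586, 0.28, 0.011], [0.612, 0.305, 0.081], [0.653, 0.346, 0.136]]
 top 150 [0.61884251 0.31304885 0.12817229]
```

```bash
python3 - <<'E'
from h import *
a=cv2.imread("pics/top_crop.png");b=cv2.imread("pics/scene_crop.png")
H=max(a.shape[0],b.shape[0]);o=np.zeros((H,a.shape[1]+b.shape[1],3),np.uint8);o[:a.shape[0],:a.shape[1]]=a;o[:b.shape[0],a.shape[1]:]=b
print(o.shape);cv2.imwrite("pics/both.png",o)
E
```

```text
(575, 775, 3)
```

View pics/both.png

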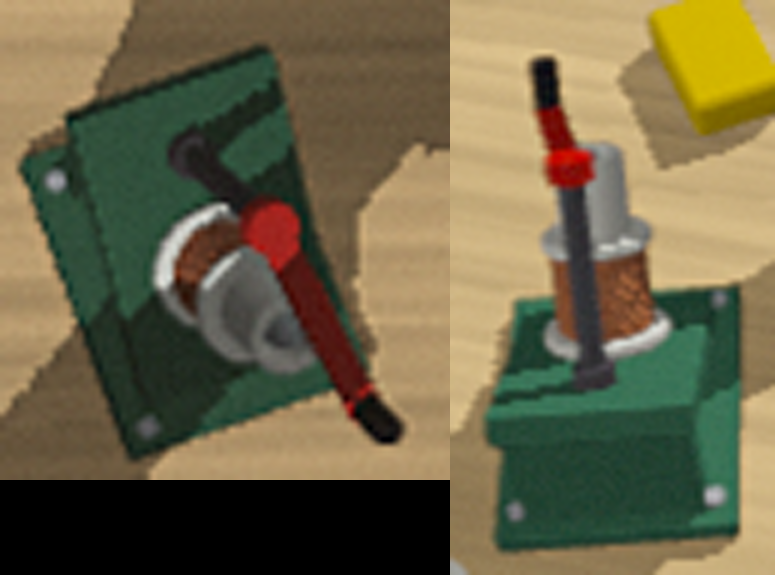

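The crop confirms the target: white flanges, copper winding and a white-grey collar on the leaning spindle, with the red lever shut over it and its black knob. Next I fit the bobbin axis, lever and tray to the depth points.

```bash
cat > fit.py <<'E'
from h import *
from scipy.optimize import least_squares
crops={"top":(295,125,370,205),"scene":(140,145,205,260)}
def axes(yaw):
    c,s=np.cos(yaw),np.sin(yaw); R=np.array([[c,-s,0],[s,c,0],[0,0,1]])
    return R, R@[-.5,0,.866], R@[.866,0,.5], R@[0,1,0]   # z along spindle, x (away from robot, up), y
poly=np.array([[.014,0],[.038,0],[.038,.008],[.030,.008],[.030,.062],[.034,.062],[.034,.070],[.022,.070],[.022,.120],[.014,.120]])
def sd(r,z):
    A=poly[1:-1];B=poly[2:]; p=np.stack([r,z],-1)[:,None]; e=B-A
    t=np.clip(((p-A)*e).sum(-1)/(e*e).sum(-1),0,1); return np.linalg.norm(p-A-t[...,None]*e,axis=-1).min(1)
def pts(only=("scene","top")):
    out=[]
    for n in only:
        z=np.load(f"pics/{n}.npz"); im,d=z["im"],z["d"]; C=cloud(n,d)
        h=cv2.cvtColor(im,cv2.COLOR_RGB2HSV).astype(int); x0,y0,x1,y1=crops[n]
        roi=np.zeros((384,512),bool); roi[y0:y1,x0:x1]=1; roi&=(d>0)&(C[...,2]>.05)
        out.append((C[roi],h[roi]))
    return np.vstack([a for a,b in out]),np.vstack([b for a,b in out])
E
python3 - <<'E'
from fit import *
for only in [("scene",),("top",),("scene","top")]:
    P,H=pts(only)
    g=(H[:,0]>50)&(H[:,0]<100)&(H[:,1]>70)
    red=((H[:,0]<8)|(H[:,0]>172))&(H[:,1]>170)
    B=P[~g&~(H[:,2]<60)]
    G=P[g]
    x=np.r_[.60,-.245,np.radians(19)]
    def sel(x,tol):
        R,z,ex,ey=axes(x[2]); q=B-np.r_[x[:2],.075]; h=q@z; r=np.linalg.norm(q-np.outer(h,z),axis=1)
        return B[(sd(r,h)<tol)&(h>.002)&(h<.128)]
    for tol in [.03,.02,.012,.008]:
        S=sel(x,tol)
        def f(x):
            R,z,ex,ey=axes(x[2]); q=S-np.r_[x[:2],.075]; h=q@z; r=np.linalg.norm(q-np.outer(h,z),axis=1)
            g_=(G-np.r_[x[:2],.075])@z; g_=g_[np.abs(g_)<.01]
            return sd(r,h)
        x=least_squares(f,x,loss="soft_l1",f_scale=.002).x
    R,z,ex,ey=axes(x[2]); gg=(G-np.r_[x[:2],.075])@z
    print(only,len(S),x[:2].round(4),np.degrees(x[2]).round(1),"rms",np.sqrt((f(x)**2).mean()).round(4),"plate off",np.median(gg[np.abs(gg)<.01]).round(4))
    o=np.r_[x[:2],.075]; K0=P[red]; q=K0-o; l=np.c_[q@ex-.07,q@ey,q@z]; l=l[l[:,2]>.11]
    m=np.median(np.arctan2(-l[l[:,0]<-.03][:,1],-l[l[:,0]<-.03][:,0])); print("  lever angle",m.round(3),"z",np.median(l[:,2]).round(4),"min x",l.min(0).round(3),l.max(0).round(3))
    dk=P[(H[:,2]<60)]; q=dk-o; l=np.c_[q@ex-.07,q@ey,q@z]; l=l[l[:,2]>.135]; print("  knob",len(l),l.mean(0).round(4), np.arctan2(-l.mean(0)[1],-l.mean(0)[0]).round(3))
    np.save("pics/x.npy",x); print("  tip",(o+.121*z).round(4),"z",z.round(3))
T=np.load("pics/tray.npy")
C=cloud("top",np.load("pics/top.npz")["d"]).reshape(-1,3)
T=C[(np.abs(C[:,0]-.613)<.13)&(np.abs(C[:,1]-.236)<.18)]; W=T[(T[:,2]>.021)&(T[:,2]<.03)]
rc=cv2.minAreaRect((W[:,:2]*1000).astype(np.float32)); print(len(W),rc)
F=T[(T[:,2]>.003)&(T[:,2]<.014)&(np.abs(T[:,0]-.613)<.05)&(T[:,1]<.22)&(T[:,1]>.15)]; print("floor z",np.median(F[:,2]))
E
```

```text
('scene',) 521 [ 0.6103 -0.2575] 18.3 rms 0.002 plate off -0.0014
  lever angle 0.212 z 0.136 min x [-0.11  -0.027  0.123] [0.017 0.013 0.14 ]
  knob 39 [-0.1089 -0.0246  0.1514] 0.222
  tip [ 0.5529 -0.2764  0.1798] z [-0.475 -0.157  0.866]
('top',) 407 [ 0.611  -0.2554] 19.4 rms 0.0025 plate off 0.0003
  lever angle 0.205 z 0.1377 min x [-0.115 -0.028  0.125] [0.015 0.014 0.149]
  knob 45 [-0.1049 -0.0222  0.1574] 0.209
  tip [ 0.5539 -0.2755  0.1798] z [-0.472 -0.166  0.866]
('scene', 'top') 927 [ 0.6107 -0.2568] 18.6 rms 0.0023 plate off -0.0009
  lever angle 0.206 z 0.1368 min x [-0.114 -0.028  0.123] [0.017 0.015 0.148]
  knob 83 [-0.1065 -0.0234  0.1547] 0.217
  tip [ 0.5533 -0.2761  0.1798] z [-0.474 -0.16   0.866]
448 ((613.9326171875, 241.07559204101562), (270.0050354003906, 156.35511779785156), 81.90336608886719)
floor z 0.008607047687071878
```

Everything fits: stand at (0.611, -0.257) with yaw 18.7°, lever at 0.21 rad, and the tray measures exactly 270×156 mm, centred at (0.614, 0.241) with yaw -8.1°. Next I plan the approach to the knob.

```bash
cat > plan.py <<'E'
from fit import *
from scipy.spatial.transform import Rotation as Ro
x=np.r_[.6107,-.2568,np.radians(18.7)]
_,zs,ex,ey=axes(x[2]); zs/=np.linalg.norm(zs); o=np.r_[x[:2],.075]
def W(l): return o+np.array([ex,ey,zs]).T@np.array(l)
def RT(s): return np.array([-s*ex,s*ey,-zs]).T
def plan(p,R,s=None):
    s=s or observe(); R0=np.array(s["tool_rot"]); p0=np.array(s["position"])
    w=Ro.from_matrix(R0.T@R).as_rotvec(); d=R.T@(np.array(p)-p0)*100
    print("turn",w.round(3),"rows>=",np.ceil(np.abs(w).max()/.122)," then shift cm",d.round(2),"norm",np.linalg.norm(d).round(1), "or before-turn shift",(R0.T@(np.array(p)-p0)*100).round(2))
E
python3 - <<'E'
from plan import *
s=observe(); print(np.array(s["tool_rot"]).round(3).tolist(),s["q"])
for sg in (1,-1):
    plan(W([-.045,.025,.21]),RT(sg))
print(W([-.045,.025,.21]))
E
```

```text
[[0.969, 0.245, -0.0], [0.245, -0.969, -0.0], [-0.0, 0.0, -1.0]] [-8.81374187e+01  2.18061985e+01  7.43346767e+01 -1.36421207e-03
  8.38564035e+01 -1.23351636e+01]
turn [ 0.793 -0.031  2.961] rows>= 25.0  then shift cm [-35.5   13.43  17.57] norm 41.8 or before-turn shift [ 38.36 -16.49  -2.54]
turn [ 0.021  0.523 -0.077] rows>= 5.0  then shift cm [ 35.5  -13.43  17.57] norm 41.8 or before-turn shift [ 38.36 -16.49  -2.54]
[ 0.46631262 -0.27927914  0.234364  ]
```

{"op": "move_arm", "data": {
  "jaw": [0,0,0,0,0,0,0,0,0,0,0,0],
  "dp": [
    [3.1,-1.35,-0.4],
    [3.1,-1.35,-0.4],
    [3.1,-1.35,-0.4],
    [3.1,-1.35,-0.4],
    [3.1,-1.35,-0.4],
    [3.1,-1.35,-0.4],
    [3.1,-1.35,-0.4],
    [3.1,-1.35,-0.4],
    [3.1,-1.35,-0.4],
    [3.1,-1.35,-0.4],
    [3.1,-1.35,-0.4],
    [3.1,-1.35,-0.4]
  ],
  "turn": [
    [0,0,0],
    [0,0,0],
    [0,0,0],
    [0,0,0],
    [0,0,0],
    [0,0,0],
    [0,0,0],
    [0,0,0],
    [0,0,0],
    [0,0,0],
    [0,0,0],
    [0,0,0]
  ]
}}

```text
time_s: 2.1
position: [0.457, -0.2836, 0.2574]
tool_rot: [[0.969, 0.245, 0.0], [0.245, -0.969, -0.0], [0.0, 0.0, -1.0]]
ft_force: [0.0, -0.1, -0.3]
grip_width: -0.0003
gripper_force: 0.0
```

{"op": "move_arm", "data": {
  "jaw": [0,0,0,0,0,0,0,0],
  "dp": [
    [0,0,0],
    [0,0,0],
    [0,0,0],
    [0,0,0],
    [0,0,0],
    [0,0,0],
    [0,0,0],
    [0,0,0]
  ],
  "turn": [
    [0.004,0.105,-0.015],
    [0.004,0.105,-0.015],
    [0.004,0.105,-0.015],
    [0.004,0.105,-0.015],
    [0.004,0.105,-0.015],
    [0,0,0],
    [0,0,0],
    [0,0,0]
  ]
}}

```text
time_s: 2.77
position: [0.456, -0.2851, 0.2573]
tool_rot: [[0.821, 0.319, 0.474], [0.276, -0.948, 0.159], [0.5, 0.001, -0.866]]
ft_force: [0.4, -0.9, 0.8]
grip_width: 0.0
gripper_force: 0.0
```

```bash
python3 - <<'E'
from plan import *
s=observe(); print(s["time_s"],np.round(s["q"],1),np.round(s["position"],4),s["grip_width"],np.round(s["ft_force"],2))
plan(W([-.045,.025,.19]),RT(-1))
im,d=cams.get_image("wrist"); save("wrist1.png",im,s=1.2)
E
```

```text
2.7667 [-60.3  12.4  86.3  30.2  76.9   5.3] [ 0.456  -0.2851  0.2573] 2.0372244711425427e-05 [ 0.42 -0.88  0.76]
turn [ 0.002  0.    -0.001] rows>= 1.0  then shift cm [-0.14 -0.22  4.57] norm 4.6 or before-turn shift [-0.14 -0.23  4.57]
```

View pics/wrist1.png

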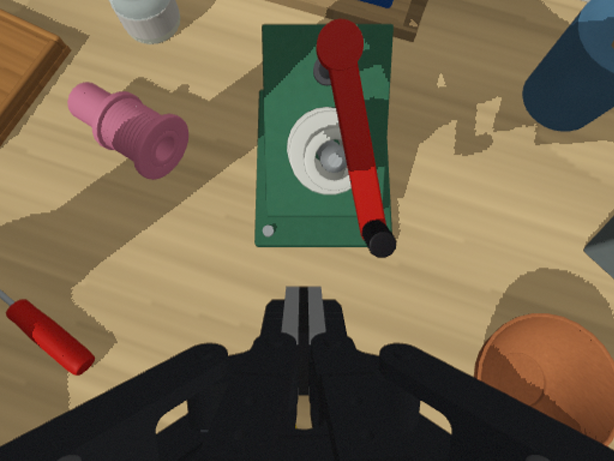

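The view shows the knob at (380,242), ahead and to the right of the closed fingertips at (304,290), so there is room to come down on the left of the lever.

{"op": "move_arm", "data": {
  "jaw": [0,0,0,0,0,0],
  "dp": [
    [0,-0.05,1.8],
    [0,-0.05,1.8],
    [0,-0.05,1.8],
    [0,-0.05,1.8],
    [-0.1,0,1.8],
    [0,0,0]
  ],
  "turn": [
    [0,0,0],
    [0,0,0],
    [0,0,0],
    [0,0,0],
    [0,0,0],
    [0,0,0]
  ]
}}

```text
time_s: 3.32
position: [0.4978, -0.267, 0.1762]
tool_rot: [[0.821, 0.322, 0.472], [0.277, -0.947, 0.164], [0.499, -0.004, -0.866]]
ft_force: [-0.3, 0.7, -0.3]
grip_width: 0.0003
gripper_force: 0.0
```

{"op": "move_arm", "data": {
  "jaw": [0,0,0,0,0,0,0,0,0,0,0,0],
  "dp": [
    [-0.16,0.93,0],
    [-0.08,0.94,0],
    [-0.01,0.94,0],
    [0.07,0.94,0],
    [0.14,0.93,0],
    [0.22,0.92,0],
    [0.29,0.9,0],
    [0.36,0.87,0],
    [0.43,0.84,0],
    [0.49,0.8,0],
    [0.56,0.76,0],
    [0.62,0.72,0]
  ],
  "turn": [
    [0,0,0],
    [0,0,0],
    [0,0,0],
    [0,0,0],
    [0,0,0],
    [0,0,0],
    [0,0,0],
    [0,0,0],
    [0,0,0],
    [0,0,0],
    [0,0,0],
    [0,0,0]
  ]
}}

```text
time_s: 4.32
position: [0.555, -0.3615, 0.1937]
tool_rot: [[0.82, 0.318, 0.475], [0.276, -0.948, 0.159], [0.501, 0.0, -0.865]]
ft_force: [1.0, 0.3, -0.0]
grip_width: 0.0001
gripper_force: 0.0
```

```bash
python3 - <<'E'
from plan import *
s=observe(); p=np.array(s["position"])-o; print(s["time_s"],"local",(p@ex).round(4),(p@ey).round(4),(p@zs).round(4),np.round(s["ft_force"],1),np.round(s["q"],0))
im,d=cams.get_image("wrist"); save("wrist2.png",im,s=1)
E
```

```text
4.3167 local -0.0155 -0.0813 0.146 [ 1.   0.3 -0. ] [-55.  28.  74.  30.  72.   8.]
```

View pics/wrist2.png

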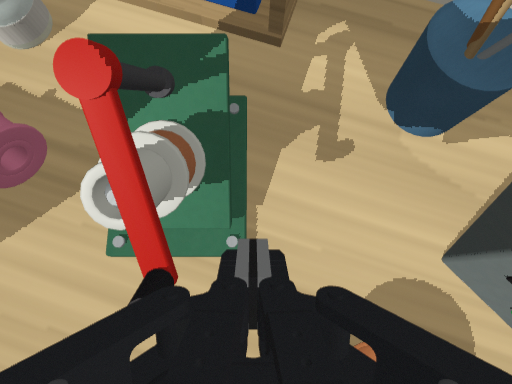

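The wrist view shows the lever still on the left ((85,65) to (165,275)) while the fingers at (253,250) are already right of it: they seem to have passed the knob. I'll measure the lever before moving again.

```bash
cat >> plan.py <<'E'
def wcloud(s,d):
    c=cams.calibration("wrist"); f=K(c); v,u=np.mgrid[:384,:512]
    P=np.stack([(u-c["cx"])*d/f,-(v-c["cy"])*d/f,-d,np.ones_like(d)],-1)@np.array(c["tool_from_camera"]).T
    return P[...,:3]@np.array(s["tool_rot"]).T+np.array(s["position"]), P[...,:3]
def loc(P): q=P-o; return np.stack([q@ex,q@ey,q@zs],-1)
E
python3 - <<'E'
from plan import *
s=observe(); im,d=cams.get_image("wrist"); P,T=wcloud(s,d); L=loc(P)
h=cv2.cvtColor(im,cv2.COLOR_RGB2HSV).astype(int)
red=((h[...,0]<8)|(h[...,0]>172))&(h[...,1]>170)&(d>0)&(L[...,2]>.11)&(L[...,2]<.16)
R=L[red]; print(len(R),np.percentile(R,[2,50,98],axis=0).round(3).tolist())
far=R[R[:,0]<.03]; print("angle",np.median(np.arctan2(-far[:,1],.07-far[:,0])), "dir fit",cv2.fitLine(R[:,:2].astype(np.float32),cv2.DIST_HUBER,0,.01,.01).ravel())
for (u,v) in [(155,280),(145,290),(135,300),(130,308),(250,245),(240,260),(265,270),(253,243)]: print((u,v),im[v,u],d[v,u].round(3),"L",L[v,u].round(3),"T",T[v,u].round(3))
im,d=cams.get_image("scene"); save("s2.png",im,(110,100,240,260),4); np.savez("pics/scene_b.npz",im=im,d=d)
E
```

```text
9854 [[-0.037, -0.031, 0.13], [0.037, -0.011, 0.137], [0.082, 0.011, 0.141]]
angle 0.24895195769499753 dir fit [ 0.9744208   0.22473113  0.03200881 -0.01036492]
(155, 280) [18 17 17] 0.183 L [-0.037 -0.029  0.149] T [-0.023 -0.053 -0.003]
(145, 290) [18 16 20] 0.173 L [-0.037 -0.027  0.159] T [-0.023 -0.056 -0.013]
(135, 300) [62 61 62] 0.166 L [-0.038 -0.024  0.166] T [-0.024 -0.058 -0.02 ]
(130, 308) [26 28 30] 0.1 L [-0.002 -0.046  0.225] T [ 0.013 -0.036 -0.079]
(250, 245) [26 25 23] 0.142 L [-0.002 -0.082  0.181] T [ 0.013 -0.001 -0.034]
(240, 260) [96 96 96] 0.13 L [-0.003 -0.078  0.193] T [ 0.012 -0.005 -0.047]
(265, 270) [95 96 95] 0.122 L [-0.002 -0.087  0.201] T [ 0.012  0.005 -0.055]
(253, 243) [24 24 25] 0.144 L [-0.002 -0.083  0.178] T [ 0.013  0.    -0.032]
```

View pics/s2.png

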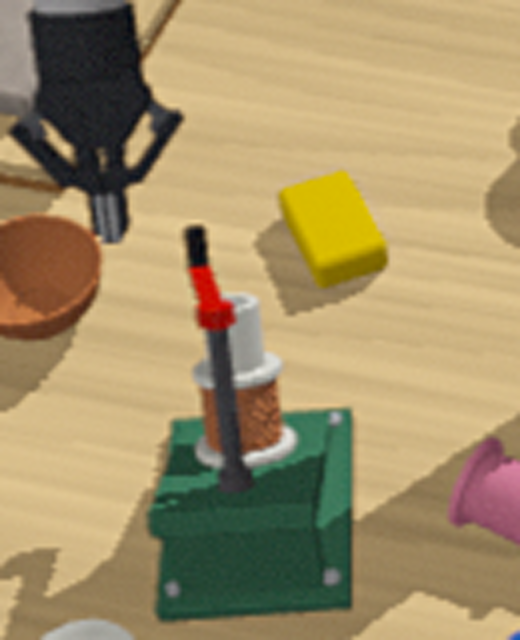

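```bash
python3 - <<'E'
from plan import *
s=observe(); R=np.array(s["tool_rot"]);p=np.array(s["position"])
for k in (0,-.01,-.02,-.03,-.04): print(k,np.round(w2p("scene",p+R[:,2]*k),1))
d=np.load("pics/scene_b.npz")["d"]; C=cloud("scene",d)
for v in range(148,164,2): print(v,[((C[v,u]-p)@R).round(3).tolist() for u in (136,138)])
im,d=cams.get_image("wrist"); P,T=wcloud(s,d)
for v in range(236,262,3): print(v,T[v,246].round(3),T[v,262].round(3))
E
```

```text
0 [138.9 166.7]
-0.01 [138.5 163.5]
-0.02 [138.  160.3]
-0.03 [137.6 157.1]
-0.04 [137.1 153.8]
148 [[0.009, -0.001, -0.06], [0.007, -0.006, -0.059]]
150 [[0.014, -0.001, -0.055], [0.004, -0.005, -0.052]]
152 [[0.01, 0.0, -0.048], [0.01, -0.005, -0.048]]
154 [[0.01, 0.001, -0.042], [0.01, -0.005, -0.042]]
156 [[0.009, 0.002, -0.036], [0.011, -0.004, -0.036]]
158 [[0.013, 0.002, -0.031], [0.01, -0.003, -0.03]]
160 [[0.011, 0.004, -0.024], [0.011, -0.002, -0.024]]
162 [[-0.278, 0.067, 0.062], [-0.285, 0.061, 0.064]]
236 [-0.07  -0.007  0.166] [-0.075  0.011  0.179]
239 [ 0.012 -0.003 -0.027] [ 0.012  0.004 -0.027]
242 [ 0.012 -0.003 -0.031] [ 0.012  0.004 -0.031]
245 [ 0.012 -0.003 -0.034] [ 0.012  0.004 -0.033]
248 [ 0.012 -0.003 -0.036] [ 0.012  0.004 -0.036]
251 [ 0.012 -0.003 -0.039] [ 0.012  0.004 -0.039]
254 [ 0.012 -0.002 -0.041] [ 0.012  0.004 -0.042]
257 [ 0.012 -0.002 -0.044] [ 0.012  0.004 -0.044]
260 [ 0.013 -0.002 -0.048] [ 0.012  0.004 -0.047]
```

Both cameras agree that the closed fingertips end about 24 mm short of the stated TCP, so the fingers passed just over the knob. I'll go back above it and descend 25 mm deeper.

{"op": "move_arm", "data": {
  "jaw": [0,0,0,0,0,0,0,0,0,0,0,0],
  "dp": [
    [0,0,-1.5],
    [-0.75,-2.65,0],
    [-0.75,-2.65,0],
    [-0.75,-2.65,0],
    [-0.7,-2.65,0],
    [0,0,0],
    [0,0,1.3],
    [0,0,1.3],
    [0,0,1.3],
    [0,0,0],
    [0,0,0],
    [0,0,0]
  ],
  "turn": [
    [0,0,0],
    [0,0,0],
    [0,0,0],
    [0,0,0],
    [0,0,0],
    [0,0,0],
    [0,0,0],
    [0,0,0],
    [0,0,0],
    [0,0,0],
    [0,0,0],
    [0,0,0]
  ]
}}

```text
time_s: 5.52
position: [0.508, -0.2645, 0.1584]
tool_rot: [[0.82, 0.319, 0.476], [0.276, -0.948, 0.159], [0.502, 0.001, -0.865]]
ft_force: [0.9, -0.2, -0.1]
grip_width: 0.0
gripper_force: 0.0
```

{"op": "move_arm", "data": {
  "jaw": [0,0,0,0,0,0,0,0,0,0,0,0],
  "dp": [
    [-0.16,0.93,0],
    [-0.08,0.94,0],
    [-0.01,0.94,0],
    [0.07,0.94,0],
    [0.14,0.93,0],
    [0.22,0.92,0],
    [0.29,0.9,0],
    [0.36,0.87,0],
    [0.43,0.84,0],
    [0.49,0.8,0],
    [0.56,0.76,0],
    [0.62,0.72,0]
  ],
  "turn": [
    [0,0,0],
    [0,0,0],
    [0,0,0],
    [0,0,0],
    [0,0,0],
    [0,0,0],
    [0,0,0],
    [0,0,0],
    [0,0,0],
    [0,0,0],
    [0,0,0],
    [0,0,0]
  ]
}}

```text
time_s: 6.52
position: [0.5658, -0.3563, 0.1723]
tool_rot: [[0.82, 0.319, 0.475], [0.276, -0.948, 0.16], [0.501, -0.001, -0.865]]
ft_force: [-1.1, 0.3, -0.6]
grip_width: -0.0002
gripper_force: 0.4
```

```bash
cat >> plan.py <<'E'
def lever():
    s=observe(); im,d=cams.get_image("wrist"); P,T=wcloud(s,d); L=loc(P)
    h=cv2.cvtColor(im,cv2.COLOR_RGB2HSV).astype(int)
    red=((h[...,0]<8)|(h[...,0]>172))&(h[...,1]>170)&(d>0)&(L[...,2]>.11)&(L[...,2]<.16)
    R=L[red]; p=loc(np.array(s["position"])); print("t",s["time_s"],"tcp local",p.round(4),"ft",np.round(s["ft_force"],1),"red",len(R))
    r=np.hypot(R[:,0]-.07,R[:,1]); R=R[(r>.03)&(r<.13)]
    if len(R): print("angle",np.median(np.arctan2(-R[:,1],.07-R[:,0])).round(3),len(R))
    return im
E
python3 - <<'E'
from plan import *
lever()
E
```

```text
t 6.5167 tcp local [-0.0158 -0.0799  0.1214] ft [-1.1  0.3 -0.6] red 13588
angle 0.97 7420
```

{"op": "move_arm", "data": {
  "jaw": [0,0,0,0,0,0,0,0,0,0,0,0],
  "dp": [
    [0.67,0.66,0],
    [0.72,0.61,0],
    [0.77,0.55,0],
    [0.81,0.49,0],
    [0.85,0.42,0],
    [0.88,0.35,0],
    [0.9,0.28,0],
    [0.92,0.21,0],
    [0.93,0.13,0],
    [0.94,0.06,0],
    [0,0,0],
    [0,0,0]
  ],
  "turn": [
    [0,0,0],
    [0,0,0],
    [0,0,0],
    [0,0,0],
    [0,0,0],
    [0,0,0],
    [0,0,0],
    [0,0,0],
    [0,0,0],
    [0,0,0],
    [0,0,0],
    [0,0,0]
  ]
}}

```text
time_s: 7.57
position: [0.6465, -0.3679, 0.2145]
tool_rot: [[0.82, 0.319, 0.475], [0.277, -0.948, 0.16], [0.502, 0.001, -0.865]]
ft_force: [-0.1, -0.9, -0.4]
grip_width: -0.0001
gripper_force: 0.0
```

```bash
python3 - <<'E'
from plan import *
lever()
E
```

```text
t 7.5667 tcp local [ 0.0683 -0.1167  0.1217] ft [-0.1 -0.9 -0.4] red 9871
angle 1.78 6399
```

The lever is at 1.78 rad, essentially on its stop. Next I lift, open the jaws and align over the spindle axis.

{"op": "move_arm", "data": {
  "jaw": [0,0,0,8.5,8.5,8.5,8.5,8.5,8.5,8.5,8.5,8.5],
  "dp": [
    [-1.0,0,-1.0],
    [0,0,-2.4],
    [0,0,-2.4],
    [-1.45,-2.9,0],
    [-1.45,-2.9,0],
    [-1.45,-2.9,0],
    [-1.45,-2.9,0],
    [0,0,0],
    [0,0,0],
    [0,0,0],
    [0,0,0],
    [0,0,0]
  ],
  "turn": [
    [0,0,0],
    [0,0,0],
    [0,0,0],
    [0,0,0],
    [0,0,0],
    [0,0,0],
    [0,0,0],
    [0,0,0],
    [0,0,0],
    [0,0,0],
    [0,0,0],
    [0,0,0]
  ]
}}

```text
time_s: 8.62
position: [0.5264, -0.287, 0.2308]
tool_rot: [[0.82, 0.319, 0.476], [0.276, -0.948, 0.159], [0.502, 0.001, -0.865]]
ft_force: [-0.4, -0.0, 0.2]
grip_width: 0.0851
gripper_force: 0.0
```

```bash
python3 - <<'E'
from plan import *
im=lever(); save("w3.png",im)
s=observe(); im,d=cams.get_image("wrist"); P,T=wcloud(s,d); L=loc(P)
plan(W([0,0,.18]),RT(-1)); print(s["grip_width"])
top=(d>0)&(np.abs(L[...,2]-.12)<.006)&(np.hypot(L[...,0],L[...,1])<.035)
q=L[top]; print("top ring",len(q),np.median(q,0).round(4)); (c,r)=cv2.minEnclosingCircle((q[:,:2]*1000).astype(np.float32)); print(c,r)
e=cv2.minAreaRect((q[:,:2]*1000).astype(np.float32)); print(e)
f=(d>0)&(T[...,2]>-.075)&(T[...,2]<-.01)&(np.abs(T[...,0])<.03)&(np.abs(T[...,1])<.07); t=T[f]; print("fingers",len(t),np.percentile(t,[0,1,99,100],axis=0).round(3).tolist())
E
```

```text
t 8.6167 tcp local [ 0.0004 -0.0016  0.1797] ft [-0.4 -0.   0.2] red 6987
angle 1.753 4387
turn [ 0.001 -0.002 -0.001] rows>= 1.0  then shift cm [-0.03 -0.12 -0.05] norm 0.1 or before-turn shift [-0.03 -0.12 -0.05]
0.08491536318200676
top ring 2220 [0.0025 0.0003 0.1196]
(1.199751377105713, 0.484417200088501) 21.876665115356445
((1.235611915588379, 0.6294708251953125), (42.982059478759766, 42.88367462158203), 12.099170684814453)
fingers 6446 [[-0.01, -0.057, -0.075], [-0.009, -0.055, -0.074], [0.013, 0.056, -0.037], [0.013, 0.057, -0.034]]
```

View pics/w3.png

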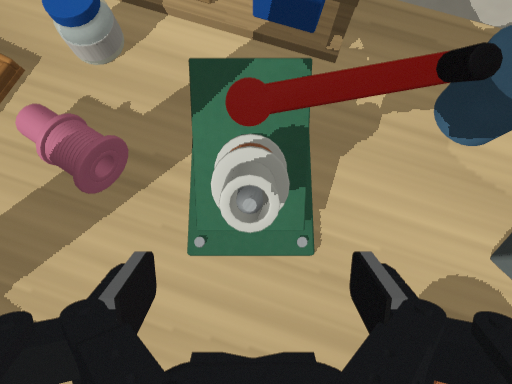

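The lever is wide open and the collar ring lies centred between the jaws (bobbin top at 250,203), measured 1 mm off my model. I descend along the axis and grip.

{"op": "move_arm", "data": {
  "jaw": [8.5,8.5,8.5,8.5,8.5,8.5,8.5,4,4,4,4,4],
  "dp": [
    [0.1,-0.2,0],
    [0,0,2.5],
    [0,0,2.5],
    [0,0,2.6],
    [0,0,2.6],
    [0,0,2.6],
    [0,0,0],
    [0,0,0],
    [0,0,0],
    [0,0,0],
    [0,0,0],
    [0,0,0]
  ],
  "turn": [
    [0,0,0],
    [0,0,0],
    [0,0,0],
    [0,0,0],
    [0,0,0],
    [0,0,0],
    [0,0,0],
    [0,0,0],
    [0,0,0],
    [0,0,0],
    [0,0,0],
    [0,0,0]
  ],
  "force": 60
}}

```text
time_s: 9.72
position: [0.5869, -0.2643, 0.1223]
tool_rot: [[0.819, 0.318, 0.477], [0.276, -0.948, 0.157], [0.503, 0.003, -0.865]]
ft_force: [-4.7, -1.1, 6.2]
grip_width: 0.0432
gripper_force: 60.4
```

```bash
python3 - <<'E'
from plan import *
s=observe(); print(s["time_s"],loc(np.array(s["position"])).round(4),s["grip_width"],s["gripper_force"],np.round(s["ft_force"],1),np.round(s["q"],0))
E
```

```text
9.7167 [0.002  0.0005 0.0534] 0.04321974852201185 60.448715686798096 [-4.7 -1.1  6.2] [-47.  29.  85.  33.  57.   9.]
```

Gripped at 43 mm with 60 N. I slide it straight off along the spindle.

{"op": "move_arm", "data": {
  "jaw": [4,4,4,4,4,4,4,4,4,4,4,4],
  "dp": [
    [0,0,-0.5],
    [0,0,-1.1],
    [0,0,-1.3],
    [0,0,-1.3],
    [0,0,-1.3],
    [0,0,-1.3],
    [0,0,-1.3],
    [0,0,-1.3],
    [0,0,-1.3],
    [0,0,-1.3],
    [0,0,-1.3],
    [0,0,-1.3]
  ],
  "turn": [
    [0,0,0],
    [0,0,0],
    [0,0,0],
    [0,0,0],
    [0,0,0],
    [0,0,0],
    [0,0,0],
    [0,0,0],
    [0,0,0],
    [0,0,0],
    [0,0,0],
    [0,0,0]
  ]
}}

```text
time_s: 10.72
position: [0.5164, -0.2867, 0.2478]
tool_rot: [[0.82, 0.319, 0.475], [0.276, -0.948, 0.159], [0.501, 0.0, -0.866]]
ft_force: [0.0, 0.1, -3.5]
grip_width: 0.0434
gripper_force: 61.4
```

```bash
python3 - <<'E'
from plan import *
s=observe(); print(s["time_s"],loc(np.array(s["position"])).round(4),s["grip_width"],s["gripper_force"],np.round(s["ft_force"],1))
ps=np.radians(-8.1); ty=np.array([-np.sin(ps),np.cos(ps),0]); tgt=np.r_[.614,.241,0]-.06*ty; print("tray spot",tgt)
# upright, keep heading: tool z down, smallest rotation
R0=np.array(s["tool_rot"]); ax=np.cross(R0[:,2],[0,0,-1]); an=np.arcsin(np.linalg.norm(ax)); R=Ro.from_rotvec(ax/np.linalg.norm(ax)*an).as_matrix()@R0
print(R.round(3).tolist()); plan(tgt+[0,0,.30],R); np.save("pics/R.npy",R)
E
```

```text
10.7167 [0.0008 0.0019 0.1991] 0.04341841485988167 61.43970608711243 [ 0.   0.1 -3.5]
tray spot [0.60554593 0.18159858 0.        ]
[[0.948, 0.319, -0.0], [0.319, -0.948, 0.0], [0.0, -0.0, -1.0]]
turn [ 0.    -0.524  0.   ] rows>= 5.0  then shift cm [ 23.37 -41.55  -5.22] norm 48.0 or before-turn shift [ 22.84 -41.55   7.17]
```

{"op": "move_arm", "data": {
  "jaw": [4,4,4,4,4,4,4,4,4,4,4],
  "dp": [
    [0.6,0,-1.0],
    [1.2,0,-2.1],
    [1.2,0,-2.1],
    [1.2,0,-2.1],
    [0.6,0,-1.0],
    [0,0,0],
    [0,0,0],
    [0,0,0],
    [0,0,0],
    [0,0,0],
    [0,0,0]
  ],
  "turn": [
    [0,0,0],
    [0,0,0],
    [0,0,0],
    [0,0,0],
    [0,0,0],
    [0,-0.084,0],
    [0,-0.11,0],
    [0,-0.11,0],
    [0,-0.11,0],
    [0,-0.11,0],
    [0,0,0]
  ]
}}

```text
time_s: 11.63
position: [0.5186, -0.2855, 0.3425]
tool_rot: [[0.947, 0.321, -0.003], [0.321, -0.947, -0.001], [-0.003, -0.001, -1.0]]
ft_force: [0.9, 0.2, -4.7]
grip_width: 0.0434
gripper_force: 62.0
```

{"op": "move_arm", "data": {
  "jaw": [4,4,4,4,4,4,4,4,4,4,4,4],
  "dp": [
    [0.6,-1.0,0],
    [1.2,-2.1,0],
    [1.4,-2.5,0],
    [1.4,-2.5,0],
    [1.4,-2.5,0],
    [1.4,-2.5,0],
    [1.4,-2.5,0],
    [1.4,-2.5,0],
    [1.4,-2.5,0],
    [1.4,-2.5,0],
    [1.4,-2.5,0],
    [1.4,-2.5,0]
  ],
  "turn": [
    [0,0,0],
    [0,0,0],
    [0,0,0],
    [0,0,0],
    [0,0,0],
    [0,0,0],
    [0,0,0],
    [0,0,0],
    [0,0,0],
    [0,0,0],
    [0,0,0],
    [0,0,0]
  ]
}}

```text
time_s: 12.63
position: [0.5766, 0.0313, 0.3435]
tool_rot: [[0.948, 0.318, 0.003], [0.318, -0.948, 0.002], [0.004, -0.001, -1.0]]
ft_force: [0.6, 0.1, -3.2]
grip_width: 0.043
gripper_force: 62.1
```

{"op": "move_arm", "data": {
  "jaw": [4,4,4,4,4,4,4,4,4],
  "dp": [
    [1.4,-2.5,0],
    [1.4,-2.5,0],
    [1.4,-2.4,0],
    [1.4,-2.4,0],
    [1.0,-1.8,0],
    [0.6,-1.0,0],
    [0,0,0],
    [0,0,0],
    [0,0,0]
  ],
  "turn": [
    [0,0,0],
    [0,0,0],
    [0,0,0],
    [0,0,0],
    [0,0,0],
    [0,0,0],
    [0,0,0],
    [0,0,0],
    [0,0,0]
  ]
}}

```text
time_s: 13.38
position: [0.6054, 0.1711, 0.3432]
tool_rot: [[0.948, 0.317, 0.002], [0.317, -0.948, 0.0], [0.002, 0.0, -1.0]]
ft_force: [-0.0, -0.4, -3.3]
grip_width: 0.0433
gripper_force: 62.1
```

```bash
python3 - <<'E'
from plan import *
s=observe(); print(s["time_s"],s["grip_width"],s["gripper_force"],np.round(s["ft_force"],1),np.round(s["position"],4),np.round(s["q"],0))
R=np.load("pics/R.npy"); plan([.6055,.1816,.12],R)
# bobbin pose from scene camera: fit profile to points near gripper
C=cloud("scene",cams.get_image("scene")[1]); p=np.array(s["position"])
Q=C[(np.hypot(C[...,0]-p[0],C[...,1]-p[1])<.05)&(C[...,2]>p[2]-.075)&(C[...,2]<p[2]+.02)]
def f(x):
    z=np.array([x[2],x[3],1]);z/=np.linalg.norm(z); q=Q-[x[0],x[1],x[4]]; h=q@z; r=np.linalg.norm(q-np.outer(h,z),axis=1); return sd(r,h)
r=least_squares(f,[p[0],p[1],0,0,p[2]-.053],loss="soft_l1",f_scale=.002); print(len(Q),"bobbin xy,tilt,bottom",r.x.round(4),"rel tcp",(r.x[4]-p[2]).round(4),"rms",np.sqrt(np.median(f(r.x)**2)).round(4))
E
```

```text
13.3833 0.043349405826041486 62.14004695415497 [-0.  -0.4 -3.3] [0.6054 0.1711 0.3432] [  5.  28.  43.   0. 109.  77.]
turn [ 0.    -0.002 -0.001] rows>= 1.0  then shift cm [ 0.34 -0.99 22.32] norm 22.3 or before-turn shift [ 0.3  -0.99 22.32]
676 bobbin xy,tilt,bottom [ 0.6031  0.1705  0.003  -0.0046  0.2887] rel tcp -0.0545 rms 0.0008
```

{"op": "move_arm", "data": {
  "jaw": [4,4,4,4,4,4,4,4,4,4,4,4],
  "dp": [
    [0.1,-0.3,1.0],
    [0.1,-0.3,2.4],
    [0.1,-0.35,3.0],
    [0,0,3.0],
    [0,0,3.0],
    [0,0,3.0],
    [0,0,3.0],
    [0,0,3.0],
    [0,0,2.4],
    [0,0,1.4],
    [0,0,0.6],
    [0,0,0]
  ],
  "turn": [
    [0,0,0],
    [0,0,0],
    [0,0,0],
    [0,0,0],
    [0,0,0],
    [0,0,0],
    [0,0,0],
    [0,0,0],
    [0,0,0],
    [0,0,0],
    [0,0,0],
    [0,0,0]
  ]
}}

```text
time_s: 14.43
position: [0.6054, 0.1815, 0.0839]
tool_rot: [[0.948, 0.318, -0.001], [0.318, -0.948, 0.0], [-0.001, -0.0, -1.0]]
ft_force: [-0.6, 0.2, -2.6]
grip_width: 0.0433
gripper_force: 62.1
```

```bash
python3 - <<'E'
from plan import *
s=observe(); print(s["time_s"],s["grip_width"],np.round(s["ft_force"],1),np.round(s["position"],4),np.array(s["tool_rot"])[:,2].round(4))
C=cloud("scene",cams.get_image("scene")[1]); p=np.array(s["position"])
Q=C[(np.hypot(C[...,0]-p[0],C[...,1]-p[1])<.05)&(C[...,2]>p[2]-.05)&(C[...,2]<p[2]+.02)]
def f(x):
    z=np.array([x[2],x[3],1]);z/=np.linalg.norm(z); q=Q-[x[0],x[1],x[4]]; h=q@z; r=np.linalg.norm(q-np.outer(h,z),axis=1); return sd(r,h)
r=least_squares(f,[p[0],p[1],0,0,p[2]-.054],loss="soft_l1",f_scale=.002); print(len(Q),"bobbin",r.x.round(4),"rel tcp",(r.x[4]-p[2]).round(4))
E
```

```text
14.4333 0.043251261657810285 [-0.6  0.2 -2.6] [0.6054 0.1815 0.0839] [-8.e-04  1.e-04 -1.e+00]
425 bobbin [0.6033 0.1804 0.0014 0.004  0.0297] rel tcp -0.0542
```

{"op": "move_arm", "data": {
  "jaw": [4,4,4,4,4,4,4,4],
  "dp": [
    [0,0,0.4],
    [0,0,0.4],
    [0,0,0.4],
    [0,0,0.3],
    [0,0,0.2],
    [0,0,0.1],
    [0,0,0.1],
    [0,0,0]
  ],
  "turn": [
    [0,0,0],
    [0,0,0],
    [0,0,0],
    [0,0,0],
    [0,0,0],
    [0,0,0],
    [0,0,0],
    [0,0,0]
  ]
}}

```text
time_s: 15.15
position: [0.6058, 0.1825, 0.0657]
tool_rot: [[0.948, 0.319, 0.001], [0.319, -0.948, 0.0], [0.001, 0.0, -1.0]]
ft_force: [0.3, 0.0, -3.9]
grip_width: 0.0435
gripper_force: 62.1
```

{"op": "move_arm", "data": {
  "jaw": [4,4,4],
  "dp": [
    [0,0,0.1],
    [0,0,0],
    [0,0,0]
  ],
  "turn": [
    [0,0,0],
    [0,0,0],
    [0,0,0]
  ]
}}

```text
time_s: 15.4
position: [0.6059, 0.1824, 0.0649]
tool_rot: [[0.948, 0.319, 0.001], [0.319, -0.948, 0.0], [0.001, 0.0, -1.0]]
ft_force: [-0.3, 0.3, -3.4]
grip_width: 0.0431
gripper_force: 62.1
```

{"op": "move_arm", "data": {
  "jaw": [4,4,4],
  "dp": [
    [0,0,0.1],
    [0,0,0],
    [0,0,0]
  ],
  "turn": [
    [0,0,0],
    [0,0,0],
    [0,0,0]
  ]
}}

```text
time_s: 15.65
position: [0.6059, 0.1824, 0.0638]
tool_rot: [[0.948, 0.319, 0.001], [0.319, -0.948, 0.0], [0.001, 0.0, -1.0]]
ft_force: [-0.3, 0.8, -3.9]
grip_width: 0.0431
gripper_force: 62.1
```

{"op": "move_arm", "data": {
  "jaw": [4,4,4],
  "dp": [
    [0,0,0.1],
    [0,0,0],
    [0,0,0]
  ],
  "turn": [
    [0,0,0],
    [0,0,0],
    [0,0,0]
  ]
}}

```text
time_s: 15.9
position: [0.6058, 0.1824, 0.0628]
tool_rot: [[0.948, 0.319, 0.001], [0.319, -0.948, 0.0], [0.001, 0.0, -1.0]]
ft_force: [1.4, -0.3, -3.3]
grip_width: 0.0432
gripper_force: 62.1
```

{"op": "move_arm", "data": {
  "jaw": [4,4,4],
  "dp": [
    [0,0,0.1],
    [0,0,0],
    [0,0,0]
  ],
  "turn": [
    [0,0,0],
    [0,0,0],
    [0,0,0]
  ]
}}

```text
time_s: 16.15
position: [0.6058, 0.1824, 0.0618]
tool_rot: [[0.948, 0.319, 0.001], [0.319, -0.948, 0.0], [0.001, 0.0, -1.0]]
ft_force: [0.1, 0.4, -3.3]
grip_width: 0.0431
gripper_force: 62.1
```

{"op": "move_arm", "data": {
  "jaw": [4,4,4],
  "dp": [
    [0,0,0.05],
    [0,0,0],
    [0,0,0]
  ],
  "turn": [
    [0,0,0],
    [0,0,0],
    [0,0,0]
  ]
}}

```text
time_s: 16.4
position: [0.6059, 0.1824, 0.0615]
tool_rot: [[0.948, 0.319, 0.002], [0.319, -0.948, 0.0], [0.002, 0.0, -1.0]]
ft_force: [-1.2, -0.2, -2.3]
grip_width: 0.0436
gripper_force: 62.2
```

{"op": "move_arm", "data": {
  "jaw": [4,4,4],
  "dp": [
    [0,0,0.05],
    [0,0,0],
    [0,0,0]
  ],
  "turn": [
    [0,0,0],
    [0,0,0],
    [0,0,0]
  ]
}}

```text
time_s: 16.65
position: [0.606, 0.1825, 0.0615]
tool_rot: [[0.948, 0.319, 0.002], [0.319, -0.948, 0.0], [0.002, 0.0, -1.0]]
ft_force: [-2.9, 0.2, 4.8]
grip_width: 0.0433
gripper_force: 62.6
```

{"op": "move_arm", "data": {
  "jaw": [4,4,4],
  "dp": [
    [0,0,0.05],
    [0,0,0],
    [0,0,0]
  ],
  "turn": [
    [0,0,0],
    [0,0,0],
    [0,0,0]
  ]
}}

```text
time_s: 16.9
position: [0.606, 0.1825, 0.0614]
tool_rot: [[0.948, 0.319, 0.002], [0.319, -0.948, 0.0], [0.002, 0.0, -1.0]]
ft_force: [-2.9, -0.4, 8.1]
grip_width: 0.0433
gripper_force: 63.1
```

The weight has passed to the floor (vertical force from -3.4 to +8 N). I release and withdraw straight up.

{"op": "move_arm", "data": {
  "jaw": [4.8,5.5,6.5,8,8.5,8.5,8.5,8.5,8.5],
  "dp": [
    [0,0,0],
    [0,0,0],
    [0,0,0],
    [0,0,0],
    [0,0,0],
    [0,0,0],
    [0,0,0],
    [0,0,0],
    [0,0,0]
  ],
  "turn": [
    [0,0,0],
    [0,0,0],
    [0,0,0],
    [0,0,0],
    [0,0,0],
    [0,0,0],
    [0,0,0],
    [0,0,0],
    [0,0,0]
  ]
}}

```text
time_s: 17.65
position: [0.6059, 0.1824, 0.0603]
tool_rot: [[0.948, 0.319, 0.001], [0.319, -0.948, 0.0], [0.001, 0.0, -1.0]]
ft_force: [-0.4, -1.0, -0.7]
grip_width: 0.0849
gripper_force: 0.0
```

{"op": "move_arm", "data": {
  "jaw": [8.5,8.5,8.5,8.5,8.5,8.5,8.5,8.5,8.5,8.5,8.5],
  "dp": [
    [0,0,-0.6],
    [0,0,-1.5],
    [0,0,-2.2],
    [0,0,-2.2],
    [0,0,-2.2],
    [0,0,-2.2],
    [0,0,-2.2],
    [0,0,-2.2],
    [0,0,-2.2],
    [0,0,-1.2],
    [0,0,0]
  ],
  "turn": [
    [0,0,0],
    [0,0,0],
    [0,0,0],
    [0,0,0],
    [0,0,0],
    [0,0,0],
    [0,0,0],
    [0,0,0],
    [0,0,0],
    [0,0,0],
    [0,0,0]
  ]
}}

```text
time_s: 18.57
position: [0.6064, 0.1825, 0.251]
tool_rot: [[0.948, 0.319, 0.007], [0.319, -0.948, 0.001], [0.007, 0.001, -1.0]]
ft_force: [0.2, -0.7, -0.4]
grip_width: 0.0849
gripper_force: 0.0
```

```bash
python3 - <<'E'
from plan import *
s=observe(); print(s["time_s"],s["grip_width"],np.round(s["ft_force"],1),np.round(s["position"],4))
im,d=cams.get_image("scene"); save("fin.png",im,s=1.5); C=cloud("scene",d)
Q=C[(np.hypot(C[...,0]-.604,C[...,1]-.182)<.05)&(C[...,2]>.03)&(C[...,2]<.135)]
def f(x):
    z=np.array([x[2],x[3],1]);z/=np.linalg.norm(z); q=Q-[x[0],x[1],x[4]]; h=q@z; r=np.linalg.norm(q-np.outer(h,z),axis=1); return sd(r,h)
r=least_squares(f,[.604,.182,0,0,.008],loss="soft_l1",f_scale=.002); print(len(Q),"bobbin",r.x.round(4))
ps=np.radians(-8.1); dx=r.x[:2]-[.614,.241]; print("tray frame",dx@[np.cos(ps),np.sin(ps)],dx@[-np.sin(ps),np.cos(ps)])
E
```

```text
18.5667 0.08491521626550448 [ 0.2 -0.7 -0.4] [0.6064 0.1825 0.251 ]
572 bobbin [ 0.6028  0.1817  0.0365 -0.0019  0.0074]
tray frame -0.002761078478782736 -0.06029287208613122
```

View pics/fin.png

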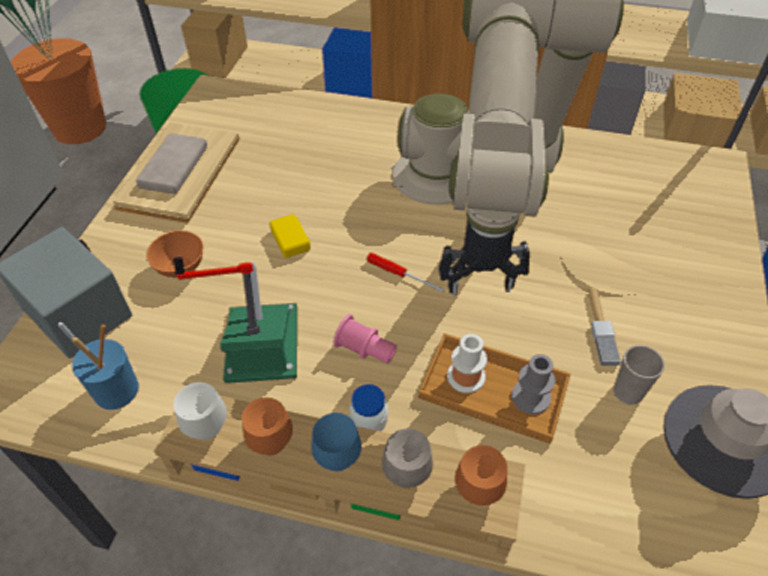

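The bobbin stands in the tray at (467,365) beside the spare, the lever at (215,270) is open, the bystanders are in place and the gripper is clear.

```bash
python3 -c "
from rig import ticket
print(ticket.close_job())"
```

```text
the job is handed in; nothing more can be done
None
```

The job is handed in: the lever was measured open at about 1.75 rad, the copper bobbin slid off the spindle and stands released in the tray beside the empty one, and the bystanders are unmoved in the last picture; no verdict came back.

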